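# Turn the laundry carousel until the marked jar is at the front

## Task

On the laundry-room worktop stands a round carousel with four tubs on it. Turn its white tray by pushing gently on the teal tabs of its rim until the white jar with the red spot on its lid stands at the front, right in line behind the orange pointer of the foot, and leave it at rest there. Only push the carousel, without squeezing it; do not touch or lift the tubs, and leave everything else on the worktop where it is.

Things in the scene. Friction and masses are not known exactly. Their poses are not given: they have to be found in the camera images.
- carousel: Fixed foot of the carousel: grey disc 210 mm in diameter, 18 mm high, fixed to the worktop. Origin on the worktop, on the turning axis, z up. A flat orange pointer (5 mm high, 30 mm wide) lies on the worktop along the foot's -x axis, its tip 250 mm from the axis: this is the front, roughly towards the robot.
- tray: The white turning tray: disc 280 mm in diameter, underside 21 mm and floor 33 mm above the worktop, thin rim up to 49 mm. Origin on the turning axis at its underside, z up; x and y turn with it. Four cups (14 mm high) lie at 0, 90, 180, 270 degrees from its +x. Turns either way past a full turn. Friction of 0.1 Nm (about 1 N at a tab): it stops within a few degrees once no longer pushed.
- tab0 (a point): Centre of one of six like teal push tabs, 60 degrees apart on the tray's rim: the one at 30 degrees counter-clockwise from the tray's +x. 155 mm from the axis, 35 mm above the worktop. A tab is 16 mm wide, sticks out from the rim to 173 mm from the axis, and spans 19 to 51 mm above the worktop; free room for fingers between the tabs.
- front_spot (a point): Point fixed to the foot, 65 mm from the turning axis along the pointer's direction, at the height of the tray floor (33 mm): the centre of the marked jar's underside belongs here.
- pointer_mark (a point): Point on the centre line of the orange pointer (front direction), fixed, 200 mm from the turning axis, 5 mm above the worktop.
- marked_jar: The marked jar: white with a red band and a white lid with a round red spot (26 mm) on top. Cylinder 53 mm in diameter and 90 mm tall, standing loose in one of the four cups of the tray, 65 mm from the turning axis (which cup varies). Origin: centre of its underside, 33 mm above the worktop; z up. Not to be touched.
- blue_tub: Blue tub with blue lid and white label. Cylinder 53 mm in diameter and 85 mm tall, standing loose in one of the four cups of the tray, 65 mm from the turning axis (which cup varies). Origin: centre of its underside, 33 mm above the worktop; z up. Not to be touched.
- green_tub: Green tub with green lid and white label. Cylinder 53 mm in diameter and 78 mm tall, standing loose in one of the four cups of the tray, 65 mm from the turning axis (which cup varies). Origin: centre of its underside, 33 mm above the worktop; z up. Not to be touched.
- yellow_tub: Yellow tub with black lid. Cylinder 53 mm in diameter and 95 mm tall, standing loose in one of the four cups of the tray, 65 mm from the turning axis (which cup varies). Origin: centre of its underside, 33 mm above the worktop; z up. Not to be touched.
- softener: Blue bottle with white cap, 72 mm in diameter, 200 mm tall, standing loose left of the carousel. Origin: centre of its underside. A bystander.
- scoop_cup: Clear plastic cup, 76 mm in diameter, 70 mm tall, standing loose left of the carousel. Origin: centre of its underside. A bystander.
- laundry_brush: Brush about 200 mm long, lying loose right of the carousel, its length along its own x. A bystander.
- stain_bottle: White bottle with orange cap, 56 mm in diameter, 160 mm tall, standing loose right of the carousel. Origin: centre of its underside. A bystander.

How it is judged:
By the outcome, as a careful person would: the job done as asked, in the order asked, and still so for the second after the job is handed in, with the robot touching nothing.
It also fails if it takes over 58 s, if anything falls off the work surface, if the arm or the gripper's body presses on something with over 40 N, if the wrist force passes 120 N, or if a joint passes its speed limit or range.

## Robot

A 6-joint arm with a two-finger parallel gripper is mounted at the origin on the work surface. World frame = base frame: x ahead of the robot, y to its left, z up, the work surface at z = 0. Lengths are in mm, angles in degrees, forces in N, time in s.
With the tool pointing down it reaches from about 350 to 850 mm from the base axis. Payload 8.1 kg.
Tool frame: the origin (TCP) lies at the very end of the fingers, on their centre line; the grasp point (between the pads) lies 19 mm behind it; z points along the fingers, y is the line along which they close (so a half turn about z gives the same grasp; the last joint's range is limited). The gripper opens to 85 mm and grips with 20 to 120 N. Pads are 22 mm wide; open, the fingers measure 114 mm over their backs; the gripper's body (76 mm by 85 mm) begins 54 mm behind the grasp point. The pads swing forward as they close: fully open they stand 13 mm farther back than shut.
Start: joints at [58.533, 7.471, 85.268, -0, 87.261, -4.893], TCP at [268.39, 536.63, 231.292] pointing down, gripper open.
Joint ranges: [-169.43, 169.43], [-51.17, 129.36], [1.28, 143.12], [-76.62, 256.62], [0, 156.53], [-152.29, 152.29]. Speed limits (degrees/s): [136.94, 136.94, 159.86, 180, 180, 180].

## Interface

Orientations are given as [roll, pitch, yaw] about the fixed x, y, z axes, in that order (R = Rz(yaw) Ry(pitch) Rx(roll)).
In Python, from bench import sense, eyes, job, models gives the robot as it stands. The module is installed in compiled form; this text tells all that it offers.
- The arm moves only by the tool apply_moves, never from a script. Its argument "rows" is a list of rows, each a list of 6 numbers: the shift along the tool's x, y, z in mm, then the turn, a rotation vector about the tool's x, y, z in rad. In form: [[dx, dy, dz, rx, ry, rz], ...]. A call has exactly 5 rows; each row shifts and turns the commanded pose from where the row before left it, along the tool's axes as they then stand; what a row does not reach is not made up. A row lasts 1/8 s, in which the tool goes at most 62.5 mm and 10.7 degrees, less where a joint would pass 70% of its speed; a pose out of reach is approached as far as the arm can. A call is refused whole if a number of a shift passes 62.5 or a number of a turn 0.188, either way. A call with a gripper value outside its range is refused whole. "fingers" is the finger opening in mm, from 0 to 85.4, set as the call begins (left out, the last holds). The fingers move at their own pace and stop on an object; "grip_force" is the grip in N (left out, the last holds). Time passes only in rows, so rows that do not move let the fingers close, or fill a call up. It gives the time, the measured TCP pose, the force, the opening and the grip force at its end, in the units of the state.
- sense(): the state, without advancing time (a new reading comes with each control period).
- eyes.snapshot(name): name is "side" or "top" or "wrist"; returns (picture, depth): 420x560x3 uint8, red, green, blue; 420x560 float32, mm along the optical axis (not along the pixel's ray), 0 where there is no reading.
- eyes.get_calibration(name): a dict with "intrinsics" (3x3 intrinsics, pixels), "R" (3x3) and "t" (3): a world point X has camera coordinates R X + t; the wrist camera has in their place "mount" (4x4, takes a point from camera to tool coordinates, whose origin is the TCP and whose axes are the flange's). Camera axes: x right, y down, z forward; pixel columns grow to the right and rows downward; lengths in mm; the calibration is good to about 2 mm. A picture is of the moment at which its call begins: read the wrist's pose just before it. get_calibration takes no time and is no camera call.
- job.hand_in(): hands the job in; it is judged then, once.
Trained networks look in the newest picture that a camera, given by its name, has taken for a name from the list of things; names that differ only in an ending like _2 or _b are one class to them, and where a whole thing is asked for, a point or a joint stands for the part that bears it (a point fixed in the world has none). Each returns a list of dicts, best first, with "confidence" (0 to 1); they miss things now and then, are a little off and sometimes report something else, mostly with a low value. They report only what shows in the picture. A call takes as long as a camera call.
- models.boxes_of(name, camera): "xyz" ([x, y, z] in mm, in world coordinates, good to about 4 mm: the middle of the surface that is visible of it).
- models.cut_out(name, camera): "pixels" (420x560 bool, what is visible of it).
- models.place_of(name, camera): "xyz" ([x, y, z] in mm, in world coordinates, good to about 4 mm: a listed point, or the origin of a listed thing).
The state is a dict: "time": time; "joint_pos": joint angles; "qd": joint speeds; "joint_efforts": joint torques, N m; "tool_pos": TCP position; "tcp_rot": TCP orientation; "ft_force": force on the tool from outside, world axes, zero at the start; "wrist_torque": the same for the moment, N m; "finger_gap": finger opening in mm; "grip_force": force on a finger pad.
Only numpy, scipy, OpenCV 4.12 (cv2) and the standard library are available. Lean on these libraries where they do the work, as an engineer would, in place of code of your own. Each camera call takes 0.05 s, during which the arm holds its last target. There are 200 camera calls.

## Working session

There is one attempt and no reset: what is moved stays moved. The work goes in short steps, Python scripts to look and compute and a tool call to move; the robot and the scene stay as the last step left them, time stands still between calls to the robot, and variables do not carry over. Pictures are saved under pics/ and viewed, at most 10 in all, crops included, and the job is handed in when it is done.

Besides the shell and the picture viewer there is one more tool, called after "Request:" in YAML: its name, and indented under it one key for each argument. apply_moves: Moves the arm, as the interface text tells. Its arguments: {"type":"object","properties":{"rows":{"type":"array"},"fingers":{"type":"number"},"grip_force":{"type":"number"}},"required":["rows"]}

```bash
mkdir -p pics; cat > h.py <<'E'
from bench import sense, eyes, job, models
import numpy as np, cv2
def look(cam,fn=None):
    p,d=eyes.snapshot(cam)
    if fn: cv2.imwrite('pics/'+fn,p[:,:,::-1])
    return p,d
def best(f,n,c):
    r=f(n,c); return [(np.round(q['xyz'],0).tolist(),round(q['confidence'],2)) for q in r[:6]]
E
python3 - <<'E'
from h import *
s=sense();print(s['time'],s['tool_pos'],s['tcp_rot'])
look('top','t1.png')
for n in ['carousel','tray','tab0','front_spot','pointer_mark','marked_jar','blue_tub','green_tub','yellow_tub','softener','scoop_cup','laundry_brush','stain_bottle']:
    print(n,best(models.place_of,n,'top'))
E
```

```text
0.0 [268.09844728 536.14888163 230.25788728] [-1.79895288e+02 -7.45233269e-03  1.53427214e+02]
carousel []
tray [([594.0, 48.0, 22.0], 0.76)]
tab0 [([613.0, 204.0, 33.0], 0.75), ([395.0, 64.0, 2.0], 0.41)]
front_spot []
pointer_mark [([397.0, 60.0, 1.0], 0.82)]
marked_jar [([633.0, 104.0, 31.0], 0.66)]
blue_tub [([548.0, 87.0, 37.0], 0.69)]
green_tub [([556.0, -3.0, 35.0], 0.76), ([639.0, -469.0, 3.0], 0.73)]
yellow_tub [([643.0, 13.0, 32.0], 0.69), ([642.0, -467.0, 1.0], 0.23)]
softener []
scoop_cup [([412.0, 462.0, -2.0], 0.87), ([395.0, 60.0, 4.0], 0.51)]
laundry_brush [([440.0, -435.0, -0.0], 0.58)]
stain_bottle [([640.0, -468.0, -1.0], 0.91), ([439.0, -435.0, 1.0], 0.68), ([595.0, 47.0, 21.0], 0.23)]
```

View pics/t1.png

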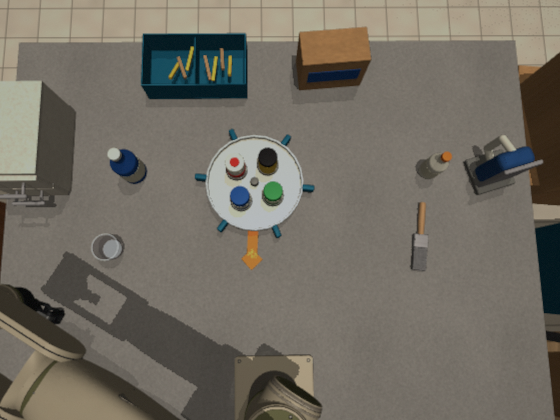

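The top view shows the carousel at (254,182), the marked jar at (235,165) (rear left), the orange pointer at (252,250) and six teal tabs. The jar has to turn about +120° CCW. Next I measure it by colour.

```bash
cat >> h.py <<'E'
def ray(cam,uv,z):
    c=eyes.get_calibration(cam);K,R,t=[np.array(c[k]) for k in('intrinsics','R','t')]
    C=-R.T@t; d=R.T@np.linalg.inv(K)@np.array([uv[0],uv[1],1.]); return (C+d*(z-C[2])/d[2])[:2]
def blobs(p,lo,hi,box,mn):
    m=cv2.inRange(cv2.cvtColor(p,cv2.COLOR_RGB2HSV),np.array(lo),np.array(hi))
    k=np.zeros_like(m);x0,y0,x1,y1=box;k[y0:y1,x0:x1]=m[y0:y1,x0:x1]
    n,l,s,c=cv2.connectedComponentsWithStats(k); return [(c[i],s[i,4]) for i in range(1,n) if s[i,4]>=mn]
def measure(v=True):
    p,d=look('top')
    t=[ray('top',c,49) for c,a in blobs(p,(85,100,30),(100,255,255),(185,115,325,250),12)]
    t=[q for q in t if abs(np.hypot(*(q-[594,48]))-155)<20]
    A=np.array(t); cen=np.array([594,48])
    if len(t)>=4:
        s=np.linalg.lstsq(np.c_[2*A,np.ones(len(A))],(A**2).sum(1),rcond=None)[0];cen=s[:2]
        if v: print('fit centre',cen.round(1),'r',np.sqrt(s[2]+cen@cen).round(1))
    ang=lambda q:round(np.degrees(np.arctan2(*(np.array(q)-cen)[::-1]))%360,1)
    print('tabs',[ang(q) for q in t])
    for c,a in blobs(p,(0,150,80),(6,255,255),(195,125,315,240),4): q=ray('top',c,123);print('red',q.round(1),a,ang(q),np.hypot(*(q-cen)).round(1))
    for c,a in blobs(p,(8,150,100),(20,255,255),(230,225,280,280),15): q=ray('top',c,5);print('orange',q.round(1),a,ang(q),np.hypot(*(q-cen)).round(1))
E
python3 - <<'E'
from h import *
measure()
print(np.round(eyes.get_calibration('wrist')['mount'],2))
look('side','s1.png')
for n in ['tray','pointer_mark','front_spot','carousel','marked_jar','softener']: print(n,best(models.place_of,n,'side'))
E
```

```text
fit centre [594.4  49.9] r 155.4
tabs [np.float64(23.6), np.float64(323.2), np.float64(84.2), np.float64(262.8), np.float64(144.1), np.float64(203.3)]
red [634.2 102.2] 56 52.7 65.7
red [596.3  90.2] 6 87.2 40.3
orange [402.5  59.1] 378 177.3 192.0
[[   0.     -0.96   -0.29   76.2 ]
 [   1.      0.      0.     -0.59]
 [  -0.     -0.29    0.96 -142.8 ]
 [   0.      0.      0.      1.  ]]
tray [([595.0, 47.0, 23.0], 0.94), ([616.0, 203.0, 32.0], 0.17)]
pointer_mark [([398.0, 60.0, 5.0], 0.57)]
front_spot [([439.0, -434.0, -1.0], 0.28)]
carousel [([412.0, 468.0, 2.0], 0.58)]
marked_jar [([635.0, 102.0, 34.0], 0.95)]
softener [([637.0, 401.0, 1.0], 0.8)]
```

View pics/s1.png

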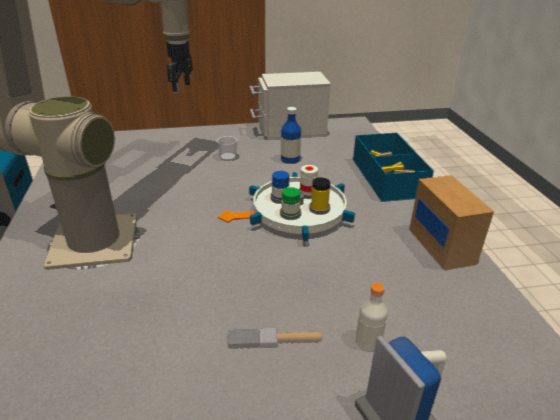

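```bash
cat >> h.py <<'E'
def rows(x,y,z,yaw,n):
    s=sense();p=np.array(s['tool_pos']);y0=s['tcp_rot'][2];D=(np.array([x,y,z])-p)/n;dy=((yaw-y0+180)%360-180)/n
    for i in range(n):
        a=np.radians(y0+i*dy);c,q=np.cos(a),np.sin(a)
        print([round(c*D[0]+q*D[1],1),round(q*D[0]-c*D[1],1),round(-D[2],1),0,0,round(-np.radians(dy),4)])
E
python3 -c "
from h import *
rows(662.5,195.4,230,65,10)"
```

```text
[np.float64(-50.5), np.float64(-12.9), np.float64(0.1), 0, 0, np.float64(0.1543)]
[np.float64(-51.9), np.float64(-5.0), np.float64(0.1), 0, 0, np.float64(0.1543)]
[np.float64(-52.0), np.float64(3.1), np.float64(0.1), 0, 0, np.float64(0.1543)]
[np.float64(-51.0), np.float64(11.0), np.float64(0.1), 0, 0, np.float64(0.1543)]
[np.float64(-48.7), np.float64(18.7), np.float64(0.1), 0, 0, np.float64(0.1543)]
[np.float64(-45.2), np.float64(26.0), np.float64(0.1), 0, 0, np.float64(0.1543)]
[np.float64(-40.7), np.float64(32.6), np.float64(0.1), 0, 0, np.float64(0.1543)]
[np.float64(-35.2), np.float64(38.5), np.float64(0.1), 0, 0, np.float64(0.1543)]
[np.float64(-28.8), np.float64(43.4), np.float64(0.1), 0, 0, np.float64(0.1543)]
[np.float64(-21.8), np.float64(47.4), np.float64(0.1), 0, 0, np.float64(0.1543)]
```

Request:
apply_moves:
  rows:
    - [-50.5,-12.9,0,0,0,0.154]
    - [-51.9,-5,0,0,0,0.154]
    - [-52,3.1,0,0,0,0.154]
    - [-51,11,0,0,0,0.154]
    - [-48.7,18.7,0,0,0,0.154]
  fingers: 0

```text
time: 1.72
tool_pos: [466.7, 364.8, 231.5]
tcp_rot: [180.0, -0.0, 109.0]
ft_force: [-0.3, -0.3, -1.0]
finger_gap: 0.1
grip_force: 0.0
```

Request:
apply_moves:
  rows:
    - [-45.2,26,0,0,0,0.154]
    - [-40.7,32.6,0,0,0,0.154]
    - [-35.2,38.5,0,0,0,0.154]
    - [-28.8,43.4,0,0,0,0.154]
    - [-21.8,47.4,0,0,0,0.154]

```text
time: 2.35
tool_pos: [664.2, 194.6, 231.3]
tcp_rot: [180.0, -0.0, 64.9]
ft_force: [0.1, 1.1, 0.2]
finger_gap: 0.0
grip_force: 0.0
```

```bash
python3 -c "
from h import *
s=sense();print(s['time'],np.round(s['tool_pos'],1),np.round(s['tcp_rot'],1),np.round(s['joint_pos'],1),s['finger_gap'])
rows(662.5,195.4,100,65,5)
measure()"
```

```text
2.35 [664.2 194.6 231.3] [180.   -0.   64.9] [12.1 21.8 68.5  0.  89.7 37.2] 0.0016384423211307762
[np.float64(0.0), np.float64(-0.4), np.float64(26.3), 0, 0, np.float64(-0.0003)]
[np.float64(0.0), np.float64(-0.4), np.float64(26.3), 0, 0, np.float64(-0.0003)]
[np.float64(0.0), np.float64(-0.4), np.float64(26.3), 0, 0, np.float64(-0.0003)]
[np.float64(0.0), np.float64(-0.4), np.float64(26.3), 0, 0, np.float64(-0.0003)]
[np.float64(0.0), np.float64(-0.4), np.float64(26.3), 0, 0, np.float64(-0.0003)]
fit centre [594.   50.3] r 155.7
tabs [np.float64(23.5), np.float64(323.2), np.float64(262.9), np.float64(203.5)]
red [634.2 102.2] 56 52.3 65.7
orange [402.4  59.2] 376 177.3 191.8
```

Request:
apply_moves:
  rows:
    - [0,0,28,0,0,0]
    - [0,0,28,0,0,0]
    - [0,0,28,0,0,0]
    - [0,0,28,0,0,0]
    - [0,0,13,0,0,0]

```text
time: 3.02
tool_pos: [661.7, 195.6, 103.9]
tcp_rot: [-179.8, 0.1, 65.2]
ft_force: [-0.7, 0.1, -0.5]
finger_gap: -0.0
grip_force: 0.0
```

Request:
apply_moves:
  rows:
    - [0,0,20,0,0,0]
    - [0,0,20,0,0,0]
    - [0,0,18,0,0,0]
    - [0,0,16,0,0,0]
    - [0,0,0,0,0,0]

```text
time: 3.65
tool_pos: [661.6, 195.5, 30.0]
tcp_rot: [-179.8, 0.1, 65.2]
ft_force: [-0.6, 0.6, -0.4]
finger_gap: -0.0
grip_force: 0.0
```

```bash
python3 -c "
from h import *
p,d=look('top');q,d=look('side')
a=cv2.resize(p[110:260,160:340],(720,600))[:,:,::-1];cv2.imwrite('pics/a.png',a)
b=cv2.resize(q[120:270,220:400],(720,600),interpolation=cv2.INTER_CUBIC)[:,:,::-1];cv2.imwrite('pics/b.png',b)
measure()"
```

```text
fit centre [594.2  50.1] r 155.6
tabs [np.float64(23.6), np.float64(323.1), np.float64(262.9), np.float64(203.4)]
red [634.2 102.2] 56 52.5 65.7
orange [402.4  59.1] 378 177.3 192.0
```

View pics/b.png

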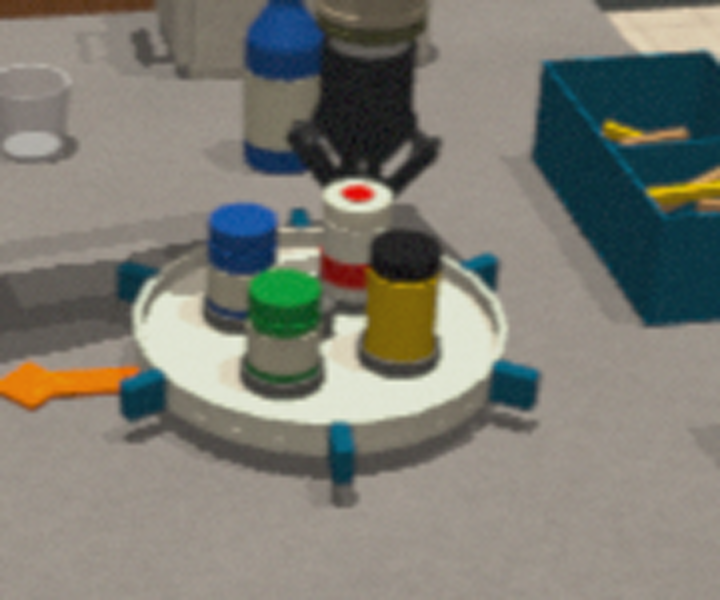

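The gripper (crop, 365,100) stands behind the marked jar, outside the rim and between two tabs. Now I push the tab CCW.

Request:
apply_moves:
  rows:
    - [-0.1,-5.6,0,0,0,-0.035]
    - [-0.1,-5.6,0,0,0,-0.035]
    - [-0.1,-5.6,0,0,0,-0.035]
    - [-0.1,-5.6,0,0,0,-0.035]
    - [-0.1,-5.6,0,0,0,-0.035]

```text
time: 4.42
tool_pos: [636.3, 205.5, 32.3]
tcp_rot: [180.0, -0.0, 75.4]
ft_force: [1.3, -0.3, -0.6]
finger_gap: -0.1
grip_force: 0.2
```

Request:
apply_moves:
  rows:
    - [-0.1,-5.6,0,0,0,-0.035]
    - [-0.1,-5.6,0,0,0,-0.035]
    - [-0.1,-5.6,0,0,0,-0.035]
    - [-0.1,-5.6,0,0,0,-0.035]
    - [-0.1,-5.6,0,0,0,-0.035]

```text
time: 5.05
tool_pos: [608.8, 210.0, 32.3]
tcp_rot: [180.0, 0.0, 85.4]
ft_force: [0.5, -0.6, -0.8]
finger_gap: -0.0
grip_force: 0.4
```

```bash
cat >> h.py <<'E'
def st():
    s=sense();v=np.array(s['tool_pos'][:2])-[594.3,50];print(s['time'],np.round(s['tool_pos'],1),'yaw',np.round(s['tcp_rot'][2],1),'phi',np.degrees(np.arctan2(v[1],v[0])).round(1)%360,'r',np.hypot(*v).round(1),'j6',round(s['joint_pos'][5],1),'F',np.round(s['ft_force'],1))
    measure()
E
python3 -c "
from h import *
st()"
```

```text
5.05 [608.8 210.   32.3] yaw 85.4 phi 84.8 r 160.7 j6 19.1 F [ 0.5 -0.6 -0.8]
fit centre [594.4  48.4] r 154.7
tabs [np.float64(333.8), np.float64(34.5), np.float64(273.0), np.float64(94.8), np.float64(212.9), np.float64(153.7)]
red [623.8 108.4] 54 63.9 66.8
red [594.  85.] 4 90.7 36.6
orange [402.6  59.1] 377 176.8 192.2
```

Request:
apply_moves:
  rows:
    - [-0.2,-8.4,0,0,0,-0.0524]
    - [-0.2,-8.4,0,0,0,-0.0524]
    - [-0.2,-8.4,0,0,0,-0.0524]
    - [-0.2,-8.4,0,0,0,-0.0524]
    - [-0.2,-8.4,0,0,0,-0.0524]

```text
time: 5.72
tool_pos: [567.1, 208.1, 32.4]
tcp_rot: [180.0, -0.0, 100.4]
ft_force: [0.6, -0.1, -0.2]
finger_gap: 0.0
grip_force: 0.4
```

Request:
apply_moves:
  rows:
    - [-0.2,-8.4,0,0,0,-0.0524]
    - [-0.2,-8.4,0,0,0,-0.0524]
    - [-0.2,-8.4,0,0,0,-0.0524]
    - [-0.2,-8.4,0,0,0,-0.0524]
    - [-0.2,-8.4,0,0,0,-0.0524]

```text
time: 6.35
tool_pos: [527.1, 195.4, 32.4]
tcp_rot: [180.0, -0.0, 115.4]
ft_force: [1.2, -0.9, 0.0]
finger_gap: -0.0
grip_force: 0.4
```

Request:
apply_moves:
  rows:
    - [-0.2,-8.4,0,0,0,-0.0524]
    - [-0.2,-8.4,0,0,0,-0.0524]
    - [-0.2,-8.4,0,0,0,-0.0524]
    - [-0.2,-8.4,0,0,0,-0.0524]
    - [-0.2,-8.4,0,0,0,-0.0524]

```text
time: 6.98
tool_pos: [491.9, 172.9, 32.5]
tcp_rot: [180.0, 0.0, 130.4]
ft_force: [1.2, -0.3, -0.8]
finger_gap: 0.2
grip_force: 0.4
```

```bash
python3 -c "
from h import *
st()"
```

```text
6.975 [491.9 172.9  32.5] yaw 130.4 phi 129.8 r 159.9 j6 -26.7 F [ 1.2 -0.3 -0.8]
fit centre [594.2  50.5] r 155.5
tabs [np.float64(18.2), np.float64(317.6), np.float64(257.6), np.float64(198.4)]
red [575.  111.3] 57 107.5 63.7
red [539.  105.9] 4 134.9 78.2
orange [402.6  59.1] 377 177.4 191.8
```

Request:
apply_moves:
  rows:
    - [-0.2,-8.4,0,0,0,-0.0524]
    - [-0.2,-8.4,0,0,0,-0.0524]
    - [-0.2,-8.4,0,0,0,-0.0524]
    - [-0.2,-8.4,0,0,0,-0.0524]
    - [-0.2,-8.4,0,0,0,-0.0524]

```text
time: 7.65
tool_pos: [463.8, 142.0, 32.5]
tcp_rot: [180.0, 0.0, 145.4]
ft_force: [0.2, 0.8, -0.1]
finger_gap: -0.1
grip_force: 0.4
```

Request:
apply_moves:
  rows:
    - [-0.2,-8.4,0,0,0,-0.0524]
    - [-0.2,-8.4,0,0,0,-0.0524]
    - [-0.2,-8.4,0,0,0,-0.0524]
    - [-0.2,-8.4,0,0,0,-0.0524]
    - [-0.2,-8.4,0,0,0,-0.0524]

```text
time: 8.28
tool_pos: [444.5, 104.7, 32.4]
tcp_rot: [180.0, -0.0, 160.4]
ft_force: [-1.0, 0.9, -0.5]
finger_gap: -0.1
grip_force: 0.4
```

Request:
apply_moves:
  rows:
    - [-0.2,-8.4,0,0,0,-0.0524]
    - [-0.2,-8.4,0,0,0,-0.0524]
    - [-0.2,-8.4,0,0,0,-0.0524]
    - [-0.2,-8.4,0,0,0,-0.0524]
    - [-0.2,-8.4,0,0,0,-0.0524]

```text
time: 8.9
tool_pos: [435.5, 63.7, 32.4]
tcp_rot: [180.0, -0.0, 175.4]
ft_force: [-0.6, -0.4, 0.5]
finger_gap: -0.2
grip_force: 0.4
```

Request:
apply_moves:
  rows:
    - [-0.2,-8.4,0,0,0,-0.0524]
    - [-0.2,-8.4,0,0,0,-0.0524]
    - [-0.2,-8.4,0,0,0,-0.0524]
    - [-0.1,-5.6,0,0,0,-0.035]
    - [-0.1,-5.6,0,0,0,-0.035]

```text
time: 9.52
tool_pos: [436.5, 27.4, 32.3]
tcp_rot: [180.0, -0.0, -171.6]
ft_force: [-1.2, 0.9, 0.7]
finger_gap: -0.0
grip_force: 0.4
```

```bash
python3 -c "
from h import *
st()"
```

```text
9.525 [436.5  27.4  32.3] yaw -171.6 phi 188.1 r 159.4 j6 -101.5 F [-1.2  0.9  0.7]
fit centre [594.3  49.8] r 155.1
tabs [np.float64(15.7), np.float64(315.3), np.float64(76.3), np.float64(255.0), np.float64(136.2)]
red [540.4  66.2] 15 163.1 56.4
orange [384.   60.3] 287 177.2 210.6
```

Request:
apply_moves:
  rows:
    - [-0.1,-5.6,0,0,0,-0.035]
    - [-0.1,-5.6,0,0,0,-0.035]
    - [-0.1,-5.6,0,0,0,-0.035]
    - [-0.1,-5.6,0,0,0,-0.035]
    - [0,-2.8,0,0,0,-0.0175]

```text
time: 10.2
tool_pos: [442.3, 2.9, 32.2]
tcp_rot: [180.0, -0.0, -162.7]
ft_force: [-1.1, 0.2, 0.5]
finger_gap: 0.1
grip_force: 0.3
```

Request:
apply_moves:
  rows:
    - [0,-0.7,0,0,0,-0.0045]
    - [0,0,0,0,0,0]
    - [0,0,0,0,0,0]
    - [0,0,0,0,0,0]
    - [0,0,0,0,0,0]

```text
time: 10.82
tool_pos: [442.6, 2.3, 32.3]
tcp_rot: [-180.0, 0.0, -162.4]
ft_force: [0.3, 1.0, 0.0]
finger_gap: -0.2
grip_force: 0.2
```

```bash
python3 -c "
from h import *
st()
measure()
look('side')
print(best(models.place_of,'marked_jar','side'),best(models.place_of,'marked_jar','top'),best(models.place_of,'tab0','top'))"
```

```text
10.825 [442.6   2.3  32.3] yaw -162.4 phi 197.5 r 159.0 j6 -114.0 F [0.3 1.  0. ]
fit centre [594.4  50.1] r 155.3
tabs [np.float64(25.0), np.float64(324.5), np.float64(85.6), np.float64(264.3), np.float64(145.5)]
orange [386.9  58.4] 283 177.7 207.7
fit centre [594.4  50.1] r 155.3
tabs [np.float64(25.0), np.float64(324.4), np.float64(85.7), np.float64(264.3), np.float64(145.5)]
orange [386.9  58.4] 282 177.7 207.7
[([534.0, 57.0, 30.0], 0.56), ([598.0, 49.0, 22.0], 0.33)] [([442.0, -434.0, 5.0], 0.21)] []
```

Request:
apply_moves:
  rows:
    - [0,-1.4,0,0,0,-0.0087]
    - [0,-1.4,0,0,0,-0.0087]
    - [0,-1.4,0,0,0,-0.0087]
    - [0,-1.4,0,0,0,-0.0087]
    - [0,0,0,0,0,0]

```text
time: 11.75
tool_pos: [444.4, -3.3, 32.3]
tcp_rot: [-180.0, -0.0, -160.4]
ft_force: [-0.5, -0.4, -0.3]
finger_gap: 0.2
grip_force: 0.0
```

Request:
apply_moves:
  rows:
    - [0,6,0,0,0,0]
    - [0,8,0,0,0,0]
    - [0,0,-30,0,0,0]
    - [0,0,-50,0,0,0]
    - [0,0,-50,0,0,0]

```text
time: 12.38
tool_pos: [438.9, 10.7, 163.4]
tcp_rot: [180.0, -0.0, -160.4]
ft_force: [0.1, 0.6, -0.1]
finger_gap: -0.1
grip_force: 0.0
```

Request:
apply_moves:
  rows:
    - [55,0,-20,0,0,0]
    - [55,0,-20,0,0,0]
    - [30,30,0,0,0,0]
    - [0,50,0,0,0,0]
    - [0,50,0,0,0,0]

```text
time: 13.0
tool_pos: [263.5, 86.5, 202.5]
tcp_rot: [-180.0, 0.1, -160.6]
ft_force: [1.7, 0.2, 0.4]
finger_gap: 0.1
grip_force: 0.0
```

```bash
python3 -c "
from h import *
st()
p,d=look('top')
cv2.imwrite('pics/c.png',cv2.resize(p[110:290,160:340],(600,600),interpolation=cv2.INTER_CUBIC)[:,:,::-1])
print([best(models.place_of,n,'top') for n in ['marked_jar','pointer_mark','front_spot','tray','blue_tub','green_tub','yellow_tub']])
look('side');print([best(models.place_of,n,'side') for n in ['marked_jar','pointer_mark','tray']])"
```

```text
13.0 [263.5  86.5 202.5] yaw -160.6 phi 173.7 r 332.8 j6 -101.9 F [1.7 0.2 0.4]
fit centre [594.2  49.8] r 155.2
tabs [np.float64(27.3), np.float64(326.7), np.float64(87.8), np.float64(266.5), np.float64(147.4), np.float64(206.7)]
red [530.9  53.1] 60 177.0 63.3
orange [402.2  59.3] 380 177.2 192.2
[[([534.0, 54.0, 32.0], 0.61), ([598.0, 48.0, 23.0], 0.56)], [([396.0, 60.0, 2.0], 0.58)], [([534.0, 53.0, 32.0], 0.26)], [([595.0, 47.0, 21.0], 0.76)], [([595.0, -17.0, 38.0], 0.68)], [([662.0, 44.0, 36.0], 0.96)], [([597.0, 116.0, 31.0], 0.84)]]
[[([532.0, 56.0, 30.0], 0.97), ([398.0, 56.0, 5.0], 0.65)], [([395.0, 58.0, 8.0], 0.69)], [([595.0, 49.0, 20.0], 0.83)]]
```

View pics/c.png

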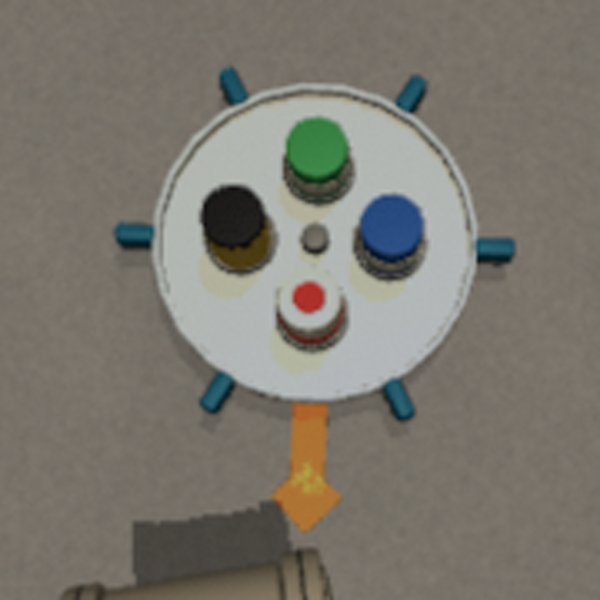

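The crop shows the red-spotted jar at (309,297), in line behind the pointer at (307,460). The tabs and the red spot give 177.0°, against 177.2° for the pointer. The tray is at rest and the gripper is clear.

```bash
python3 -c "
from bench import job;print(job.hand_in())"
```

```text
the job is handed in; nothing more can be done
None
```

The marked jar now stands at the front, within about 0.2° of the pointer line as measured from the top camera; the tray is at rest, the gripper is clear, and the job was handed in at about 13 s.

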